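Empty the gate chute into the wire basket

TASK

Two finished steel blocks wait behind the gate of the parts chute. Slide the empty wire basket along the bench until it stands squarely under the lip of the chute, its end up against the chute's foot plate; then squeeze the gate trigger fully to its fixed grip and hold it until both blocks have slid down and dropped into the basket. Let the trigger go so that the gate shuts, leave the filled basket standing there, and leave the other things on the bench alone.

Things in the scene. Friction and masses are not known exactly. Their poses are not given: they have to be found in the camera images.
- chute: Parts chute, fixed to the bench: aluminium channel 275 mm long, 70 wide (64 inside), walls 38 high, sloping 0.48 rad on a grey frame. Origin: on the bench under the middle of its lower, open end (lip). x: level, up the chute (upstream); z up; y left, looking upstream. The sheet is polished: blocks slide down by themselves when the gate is up.
- chute_lip (a point): Middle of the lip's edge (top of the sheet), 88 mm above the bench, right above the chute's origin. In front of and below it the bench is free as far as the foot plate.
- foot_edge (a point): Middle of the lower front edge of the chute's foot plate, on the bench, 30 mm upstream of the lip; from there the plate runs upstream, 8 mm high and 124 mm wide.
- gate (a joint): Lift gate in one piece with its level cross shaft and trigger. rad: 0 shut (plate across the channel 37 mm up from the lip, 4 mm above the sheet), grows as the trigger is squeezed, 0.34 fully squeezed (plate 42 mm above the sheet). A block passes from about 0.27 on. A spring shuts it when let go: 6 to 9 N at the trigger's upper end.
- gate_shaft (a point): Where the trigger's middle meets the gate shaft, 75 mm left (+y) of the chute's middle, 105 mm along x, 201 mm above the bench. The trigger turns about this point; the shaft lies along the chute's y.
- trigger_tip (a point): Middle of the trigger's upper end: dark steel bar, 8 mm thick along the chute's x, 18 wide, rising 68 mm from the shaft. Shut, it leans 0.36 rad towards the lip, away from the grip; squeezing brings this point 23 mm upstream (+x) till the bar stands upright, 4 mm from the grip.
- grip_top (a point): Middle of the top of the fixed grip, an upright black rubber bar upstream of the trigger, 16 mm thick along the chute's x, 22 wide, 85 tall. Grip and trigger together measure 52 mm along x at the top when shut, 29 squeezed. A bracket lies 95 mm below this point; 28 mm beside the bars towards the channel are free, all is free on the other side.
- block_0: Lower of two equal finished steel blocks, 60 x 56 x 28 mm (60 along the chute, 28 high), 22 mm wide slot along the top, about 0.3 kg, lying in the channel against the gate. Origin: its centre.
- block_1: Upper block, the same, lying in the channel right behind block_0. Origin: its centre.
- basket: Empty open wire basket, 170 (x) by 130 (y) by 65 mm high, about 0.45 kg, loose on the bench. Origin: centre of its underside. Walls (take them as solid) and rim are 8 mm thick; inside 154 x 114 mm, a rubber mat 9.5 mm up. It slides when pushed or when pinched at the rim and led. Home against the foot plate its centre lies 55 mm in front of the lip, x along the chute, either end first.
- tally: Bystander: tally counter, a grey round can, 45 x 52 x 33 mm, left of the chute's lip. Origin: centre of its underside.
- caliper: Bystander: calipers, 72 x 200 x 17 mm, lying nearer the robot, left of the basket. Origin: centre of its underside.
- wash_bottle: Bystander: white wash bottle with a bent spout, 60 x 96 x 173 mm, standing left of and behind the trigger. Origin: centre of its underside.

How it is judged:
By the outcome, as a careful person would: the job done as asked, in the order asked, and still so for the second after the job is handed in, with the robot touching nothing.
It also fails if it takes over 45 s, if anything falls off the work surface, if the arm or the gripper's body presses on something with over 40 N, if the wrist force passes 120 N, or if a joint passes its speed limit or range.

ROBOT

A 7-joint arm with a two-finger parallel gripper is mounted at the origin on a cart in front of the work surface, level with it; the furniture and walls round the work are solid. World frame = base frame: x ahead of the robot, y to its left, z up, the work surface at z = 0. Lengths are in m, angles in rad, forces in N, time in s.
With the tool pointing down it reaches from about 0.4 to 0.85 m from the base axis. Payload 6.9 kg.
Tool frame: the origin (TCP) lies midway between the tips of the shut fingers; the grasp point (between the pads) lies behind it (ctrl.pinch_z is the z of the grasp point in the tool frame, in m); z points along the fingers, y is the line along which they close (so a half turn about z gives the same grasp; the last joint's range is limited). The gripper opens to 85 mm and grips with 20 to 120 N. Pads are 22 mm wide; open, the fingers measure 114 mm over their backs; the gripper's body (76 mm by 85 mm) begins 54 mm behind the grasp point. The pads swing forward as they close: fully open they stand 13 mm farther back than shut.
Start: joints at [1.399, 0.507, -0.238, 1.5, 0.126, 1.149, -0.155], TCP at [0.171, -0.601, 0.231] pointing down, gripper open.
Joint ranges: [-3.08, 3.08], [-0.24, 2.05], [-1.43, 1.35], [0, 2.5], [-1.52, 4.66], [0.17, 1.96], [-2.89, 2.89]. Speed limits (rad/s): [2.39, 2.39, 3.14, 3.14, 3.14, 3.14, 3.14].

INTERFACE

Orientations are given as a unit quaternion [w, x, y, z].
In Python, from station import ctrl, get_state, vision, ticket, models gives the robot as it stands. Calls block until the motion is done:
- ctrl.movep(position, orientation): joint-space move of the TCP to a pose.
- ctrl.movel(position, frame=None, max_speed=0.15): straight line of the TCP; frame=None keeps the orientation; max_speed is the mean speed in m/s.
- ctrl.set_joints(angles): joint-space move.
- ctrl.ungrasp() and ctrl.close_gripper(force=None): open the fingers fully, or close them until they stop; force is the grip in N (None keeps the last).
- ctrl.pause(seconds).
- ctrl.ik(position, orientation): joint angles nearest the present ones, or None.
- get_state(): the state.
- vision.grab_frame(name): name is "side" or "top"; returns (picture, depth): 480x640x3 uint8, blue, green, red; 480x640 float32, m along the optical axis (not along the pixel's ray), 0 where there is no reading.
- vision.camera_info(name): a dict with "mtx" (3x3 intrinsics, pixels), "R" (3x3) and "t" (3): a world point X has camera coordinates R X + t. Camera axes: x right, y down, z forward; pixel columns grow to the right and rows downward; lengths in m; the calibration is good to about 2 mm. A picture is of the moment at which its call begins. camera_info takes no time and is no camera call.
A pose or a line that the arm cannot do raises ctrl.Unreachable and nothing moves.
- ticket.close_job(): hands the job in; it is judged then, once.
Trained networks look in the newest picture that a camera, given by its name, has taken for a name from the list of things; names that differ only in an ending like _2 or _b are one class to them, and where a whole thing is asked for, a point or a joint stands for the part that bears it (a point fixed in the world has none). Each returns a list of dicts, best first, with "p" (0 to 1); they miss things now and then, are a little off and sometimes report something else, mostly with a low value. They report only what shows in the picture. A call takes as long as a camera call.
- models.recognise(camera, target): "point" ([column, row] in pixels, amid what is visible of it).
- models.masks_of(camera, target): "mask" (480x640 bool, what is visible of it) and "point" ([column, row] in pixels, amid what is visible of it).
The state is a dict: "time": time; "qpos": joint angles; "qd": joint speeds; "tau": joint torques, N m; "tcp_pos": TCP position; "eef_rot": TCP orientation; "contact_force": force on the tool from outside, world axes, zero at the start; "wrist_torque": the same for the moment, N m; "width": finger opening in m; "gripper_force": force on a finger pad.
Only numpy, scipy, OpenCV 4.12 (cv2) and the standard library are available. Lean on these libraries where they do the work, as an engineer would, in place of code of your own. Each camera call takes 0.05 s, during which the arm holds its last target. There are 200 camera calls.

## Working session

There is one attempt and no reset: what is moved stays moved. The work goes in short steps, each a Python script; the robot and the scene stay as the last script left them, time stands still between calls to the robot, and variables do not carry over. Pictures are saved under pics/ and viewed, at most 10 in all, crops included, and the job is handed in when it is done.

```bash
ls; mkdir -p pics
cat > h.py <<'E'
import numpy as np, cv2
from station import ctrl, get_state, vision, ticket, models
def cam(n):
    c=vision.camera_info(n); return np.array(c["mtx"]),np.array(c["R"]),np.array(c["t"]).ravel()
def pts(n,depth,mask):
    K,R,t=cam(n); v,u=np.nonzero(mask&(depth>0)); z=depth[v,u]
    P=np.c_[(u-K[0,2])/K[0,0]*z,(v-K[1,2])/K[1,1]*z,z]
    return (P-t)@R
def proj(n,X):
    K,R,t=cam(n); c=R@np.asarray(X)+t; p=K@c; return p[:2]/p[2]
E
cat > a.py <<'E'
from h import *
for n in("top","side"):
    im,d=vision.grab_frame(n); cv2.imwrite(f"pics/{n}0.png",im); np.save(f"pics/{n}0d.npy",d)
    K,R,t=cam(n); print(n,"cam at",(-R.T@t).round(3),"f",K[0,0].round(1))
    for g in("chute","gate","trigger_tip","grip_top","block_0","basket","tally","caliper","wash_bottle"):
        for m in models.masks_of(n,g)[:3]:
            P=pts(n,d,m["mask"]); np.save(f"pics/{n}_{g}.npy",m["mask"])if 0 else None
            if len(P): print(g,round(m["p"],2),np.round(m["point"]),m["mask"].sum(),"med",np.median(P,0).round(3),"lo",np.percentile(P,3,0).round(3),"hi",np.percentile(P,97,0).round(3))
print(get_state()["time"],ctrl.pinch_z)
E
python3 a.py
```

```text
pics
top cam at [0.287 0.241 1.381] f 551.4
chute 0.7 [280. 180.] 5123 med [0.627 0.323 0.173] lo [0.529 0.196 0.   ] hi [0.712 0.407 0.251]
gate 0.7 [302. 207.] 676 med [0.56  0.268 0.183] lo [0.523 0.194 0.125] hi [0.63  0.335 0.262]
trigger_tip 0.64 [306. 206.] 580 med [0.559 0.271 0.192] lo [0.522 0.192 0.132] hi [0.625 0.333 0.263]
trigger_tip 0.39 [287. 251.] 288 med [0.466 0.314 0.026] lo [0.446 0.293 0.003] hi [0.486 0.332 0.034]
grip_top 0.61 [282. 179.] 4655 med [0.629 0.325 0.175] lo [0.53  0.199 0.004] hi [0.707 0.404 0.252]
block_0 0.85 [301. 184.] 522 med [0.611 0.286 0.171] lo [0.581 0.254 0.156] hi [0.639 0.316 0.187]
block_0 0.81 [318. 196.] 611 med [0.575 0.244 0.144] lo [0.544 0.214 0.128] hi [0.602 0.274 0.159]
basket 0.87 [404. 256.] 3949 med [0.46  0.027 0.01 ] lo [ 0.377 -0.053  0.002] hi [0.542 0.112 0.067]
tally 0.51 [287. 253.] 294 med [0.466 0.314 0.026] lo [0.446 0.293 0.008] hi [0.486 0.334 0.034]
caliper 0.85 [326. 278.] 893 med [0.401 0.222 0.008] lo [ 0.325  0.129 -0.002] hi [0.446 0.284 0.019]
wash_bottle 0.63 [202. 188.] 791 med [0.609 0.516 0.1  ] l
[... 908 characters left out ...]
403.] 7972 med [0.454 0.025 0.01 ] lo [ 0.372 -0.061  0.004] hi [0.542 0.11  0.065]
tally 0.58 [294. 288.] 356 med [0.465 0.302 0.024] lo [0.446 0.288 0.005] hi [0.484 0.331 0.032]
tally 0.37 [348. 257.] 581 med [0.575 0.246 0.146] lo [0.55  0.218 0.134] hi [0.6   0.27  0.159]
caliper 0.97 [258. 323.] 1100 med [0.396 0.209 0.007] lo [0.319 0.124 0.003] hi [0.446 0.282 0.017]
wash_bottle 0.7 [359. 202.] 376 med [0.614 0.516 0.12 ] lo [0.592 0.502 0.092] hi [0.649 0.537 0.171]
wash_bottle 0.53 [261. 323.] 1102 med [0.396 0.208 0.007] lo [ 0.32   0.125 -0.   ] hi [0.446 0.283 0.017]
wash_bottle 0.2 [293. 289.] 357 med [0.465 0.302 0.024] lo [0.445 0.288 0.004] hi [0.484 0.329 0.032]
1.0 -0.0187
```

Run:
```python
import cv2,numpy as np
a=cv2.imread("pics/top0.png")[130:330,180:480]; b=cv2.imread("pics/side0.png")
cv2.imwrite("pics/v1.png",cv2.resize(a,None,fx=2.6,fy=2.6,interpolation=cv2.INTER_CUBIC))
cv2.imwrite("pics/v2.png",cv2.resize(b[150:480,180:500],None,fx=1.8,fy=1.8,interpolation=cv2.INTER_CUBIC))
```

```text
(no output)
```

View pics/v1.png

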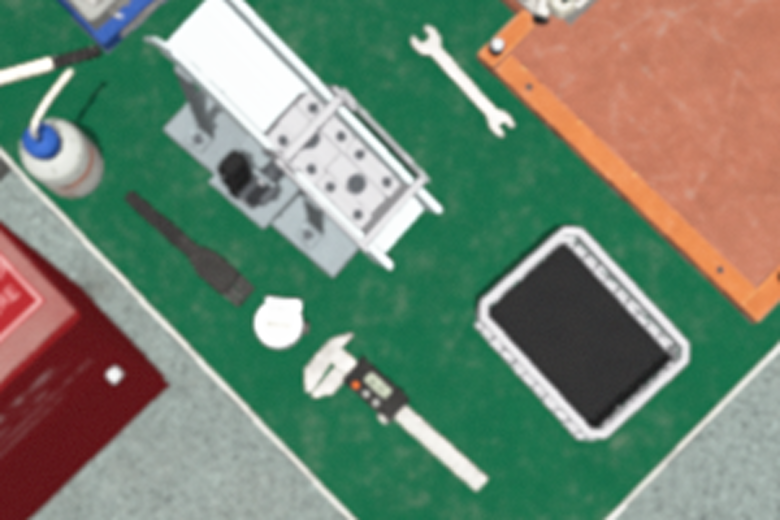

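View pics/v2.png

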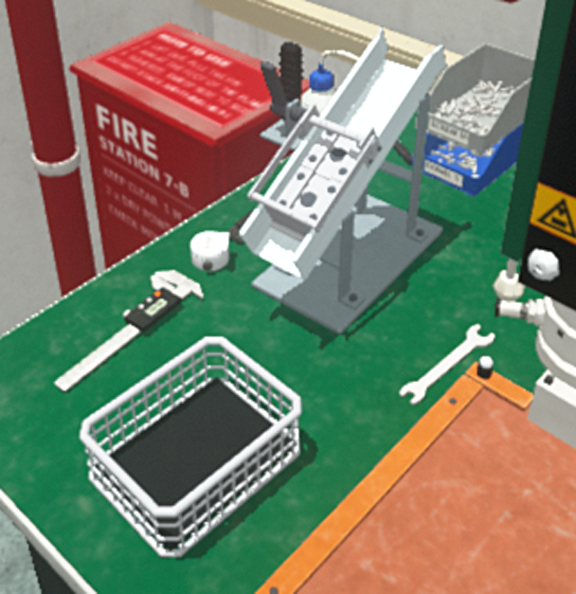

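Top crop: the lip is at about (405,240) and the chute runs up-left. The trigger and grip are at (245,175), left of the chute. The basket is at (585,333), roughly parallel to the chute. The caliper is at (400,415) and the tally at (280,320). The side view agrees. Next I fit the poses.

```bash
cat > fit.py <<'E'
from h import *
from scipy.optimize import least_squares
def cloud(im=None):
    C=[]
    for n in("top","side"):
        d=np.load(f"pics/{n}0d.npy"); C.append(pts(n,d,np.ones_like(d,bool)))
    return C
S=.48
def boxd(P,lo,hi):
    lo,hi=np.array(lo),np.array(hi); q=np.abs(P-(lo+hi)/2)-(hi-lo)/2
    return np.abs(np.linalg.norm(np.maximum(q,0),axis=1)+np.minimum(q.max(1),0))
def loc(P,p):
    c,s=np.cos(p[2]),np.sin(p[2]); d=P-[p[0],p[1],0]
    return np.c_[c*d[:,0]+s*d[:,1],-s*d[:,0]+c*d[:,1],P[:,2]]
def dist(L):
    z=L[:,2]-.088; M=np.c_[L[:,0]*np.cos(S)+z*np.sin(S),L[:,1],-L[:,0]*np.sin(S)+z*np.cos(S)]
    D=[boxd(M,[0,-.035,-.003],[.275,.035,0]),boxd(M,[0,.032,-.003],[.275,.035,.038]),boxd(M,[0,-.035,-.003],[.275,-.032,.038]),
       boxd(L,[.03,-.062,0],[.24,.062,.008]),boxd(L,[.113,.064,.18],[.129,.086,.27]),boxd(M,[.04,-.028,0],[.16,.028,.028])]
    return np.min(D,0)
def basket(C):
    import cv2
    out=[]
    for P in C:
        R=P[(np.abs(P[:,2]-.063)<.006)&(P[:,0]>.33)&(P[:,0]<.6)&(P[:,1]>-.1)&(P[:,1]<.3)]
        def f(p):
            L=loc(R,p); q=np.abs(L[:,:2])-[.081,.061]
            return np.abs(np.where((q>0).all(1),np.linalg.norm(q,axis=1),q.max(1)))
        out.append((R,f))
    return out
if __name__=="__main__":
    C=cloud()
    for k,P in zip(("top","side","both"),C+[np.r_[C[0],C[1]]]):
        p=np.array([.51,.18,.82])
        for it in range(4):
            L=loc(P,p); m=(L[:,0]>-.02)&(L[:,0]<.27)&(np.abs(L[:,1])<.075)&(L[:,2]>.004)&(L[:,2]<.3); Q=P[m]; Q=Q[dist(L[m])<(.03 if it<2 else .01)]
            r=least_squares(lambda p:dist(loc(Q,p)),p,loss="soft_l1",f_scale=.002); p=r.x
        print(k,p.round(4),len(Q),np.median(dist(loc(Q,p))))
        L=loc(P,p); m=(np.abs(L[:,1]-.075)<.02)&(L[:,2]>.19)&(L[:,0]>.06)&(L[:,0]<.15); G=L[m]
        for a,b in((.06,.1),(.108,.14)):
            g=G[(G[:,0]>a)&(G[:,0]<b)]; print("  bar",np.percentile(g,[3,50,98],axis=0).round(4).tolist(),len(g))
        f=L[(L[:,2]>.005)&(L[:,2]<.012)&(L[:,0]>0)&(L[:,0]<.26)&(np.abs(L[:,1])<.08)]; print("  foot",np.percentile(f,[1,99],axis=0).round(4).tolist())
    for R,f in basket(C):
        r=least_squares(f,[.458,.028,.82],loss="soft_l1",f_scale=.003); print("basket",r.x.round(4),len(R),np.median(f(r.x)))
E
python3 fit.py
python3 - <<'E'
from h import *
for yaw in np.arange(-2.4,3.2,.785):
    q=[0,np.cos(yaw/2),np.sin(yaw/2),0]
    r=[]
    for p in((.40,-.03,.05),(.42,.09,.05),(.55,.316,.23),(.39,.05,.05),(.46,-.01,.05)):
        j=ctrl.ik(p,q); r.append(None if j is None else np.round(j,2).tolist())
    print(round(yaw,2),r)
E
```

```text
top [0.5411 0.203  0.8755] 4638 0.0014344506197881673
  bar [[0.0792, 0.0581, 0.2018], [0.0871, 0.0755, 0.2577], [0.0995, 0.083, 0.2685]] 68
  bar [[0.1094, 0.0596, 0.2003], [0.1152, 0.0756, 0.2507], [0.129, 0.0847, 0.2724]] 192
  foot [[0.0202, -0.0707, 0.005], [0.2536, 0.075, 0.0118]]
side [0.5424 0.2005 0.8759] 8609 0.0010162730923284295
  bar [[0.0785, 0.0587, 0.1953], [0.0921, 0.0716, 0.2269], [0.0994, 0.0851, 0.2643]] 282
  bar [[0.1109, 0.0637, 0.2098], [0.1144, 0.0698, 0.2426], [0.1278, 0.085, 0.2704]] 380
  foot [[0.0291, -0.0615, 0.0052], [0.2504, 0.0585, 0.0112]]
both [0.5407 0.2022 0.8644] 13232 0.0010549175780746505
  bar [[0.0777, 0.0573, 0.1953], [0.0905, 0.0719, 0.2329], [0.0992, 0.0841, 0.2656]] 352
  bar [[0.1097, 0.061, 0.2055], [0.114, 0.0712, 0.2441], [0.1276, 0.086, 0.2718]] 576
  foot [[0.0288, -0.0625, 0.0051], [0.2512, 0.0616, 0.0116]]
basket [0.4563 0.0281 0.7354] 730 0.0017862041137882978
basket [0.4563 0.0281 0.7354] 1626 0.0017862041137882978
-2.4 [[0.78, 0.74, -1.23, 2.29, 1.0, 0.85, 1.18], [0.49, 0.77, -1.23, 2.22, 0.99, 0.9, 0.93], [0.06, 0.76, -1.23, 
[... 1042 characters left out ...]
-1.32]]
1.53 [[0.38, 0.49, -0.51, 2.29, 0.53, 0.47, -0.61], [0.16, 0.54, -0.62, 2.22, 0.61, 0.55, -0.97], [-0.0, 0.69, -1.05, 1.47, 0.6, 1.33, -1.14], [0.21, 0.49, -0.57, 2.31, 0.58, 0.48, -0.88], [0.36, 0.56, -0.57, 2.14, 0.55, 0.58, -0.65]]
2.31 [[0.45, 0.51, -0.62, 2.29, 0.62, 0.51, 0.07], [0.14, 0.53, -0.59, 2.22, 0.58, 0.54, -0.16], [-0.01, 0.68, -1.03, 1.47, 0.59, 1.32, -0.35], [0.23, 0.5, -0.59, 2.31, 0.6, 0.49, -0.11], [0.44, 0.59, -0.71, 2.14, 0.66, 0.63, 0.01]]
3.1 [[0.49, 0.52, -0.68, 2.29, 0.67, 0.53, 0.8], [0.17, 0.54, -0.63, 2.22, 0.62, 0.56, 0.59], [0.0, 0.69, -1.06, 1.47, 0.61, 1.33, 0.42], [0.25, 0.5, -0.63, 2.31, 0.64, 0.5, 0.63], [0.53, 0.63, -0.84, 2.14, 0.76, 0.7, 0.68]]
```

Run:
```python
from fit import *
C=cloud(); 
for P in (C[0],C[1],np.r_[C[0],C[1]]):
    p=np.array([.541,.202,.87])
    for it in range(5):
        L=loc(P,p); z=L[:,2]-.088; h=-L[:,0]*np.sin(S)+z*np.cos(S)
        m=(L[:,0]>-.02)&(L[:,0]<.25)&(np.abs(L[:,1])<.07)&(L[:,2]>.006)
        m&=~((np.abs(L[:,1])<.0305)&(h>.001)); Q=P[m]; Q=Q[dist(L[m])<.007]
        p=least_squares(lambda p:dist(loc(Q,p)),p,loss="soft_l1",f_scale=.001).x
    print(p.round(4),len(Q))
    R=P[(np.abs(P[:,2]-.063)<.006)&(P[:,0]>.33)&(P[:,0]<.6)&(P[:,1]>-.1)&(P[:,1]<.15)]
    def f(p):
        q=np.abs(loc(R,p)[:,:2])-[.081,.061]; return np.where((q>0).all(1),np.linalg.norm(q,axis=1),q.max(1))
    print(" basket",least_squares(f,[.457,.028,.76],loss="soft_l1",f_scale=.003).x.round(4))
```

```text
[0.5397 0.2015 0.863 ] 2888
 basket [0.4573 0.0318 0.741 ]
[0.5396 0.2011 0.8633] 6538
 basket [0.4562 0.028  0.7387]
[0.5397 0.2013 0.8633] 9412
 basket [0.4565 0.0291 0.7377]
```

```bash
cat >> h.py <<'E'
CH=np.array([.5397,.2013,.8633])
def q_of(yaw): # tool down, closing line along yaw
    y=yaw+np.pi/2; return [0,np.cos(y/2),np.sin(y/2),0]
def W(x,y,z):
    c,s=np.cos(CH[2]),np.sin(CH[2]); return [CH[0]+c*x-s*y,CH[1]+s*x+c*y,z]
E
python3 - <<'E'
from h import *
b=np.array([.457,.0295]);th=.74
g=b-.081*np.array([np.cos(th),np.sin(th)])
ctrl.movep([*g,.16],q_of(th))
print(get_state()["time"],get_state()["qpos"])
ctrl.movel([*g,.033])
ctrl.close_gripper(40)
s=get_state(); print(s["time"],s["width"],s["gripper_force"],np.round(s["contact_force"],1),np.round(s["tcp_pos"],4))
ctrl.movel(W(-.136-.045,0,.033),q_of(CH[2]),max_speed=.1)
s=get_state(); print(s["time"],s["width"],np.round(s["contact_force"],1),np.round(s["tcp_pos"],4))
im,d=vision.grab_frame("side"); cv2.imwrite("pics/v3.png",im); np.save("pics/s3d.npy",d)
E
```

```text
3.225 [ 0.77790946  0.38184123 -1.04242626  2.15387876  0.44712895  0.83958148
  0.19639465]
4.9083 0.007563919539449238 39.993213415145874 [-0.6  0.3  4.5] [ 0.3974 -0.025   0.0332]
5.9833 0.00747350022398182 [-1.1 -5.6 10.8] [0.4218 0.0618 0.0332]
```

View pics/v3.png

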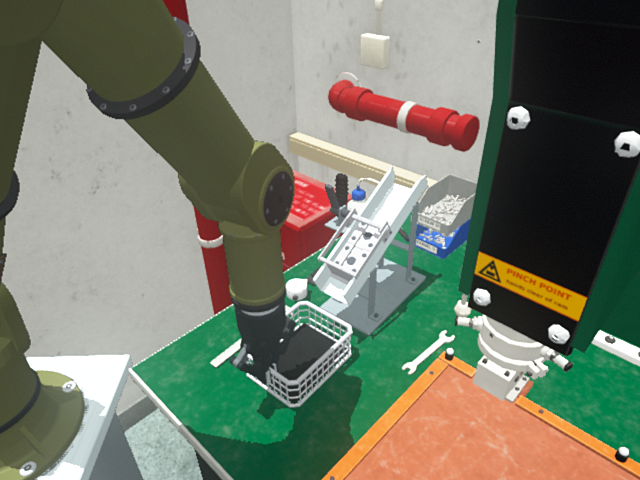

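The basket is held at its near end, around (310,355). It lines up with the chute and the caliper is clear. Next I lead it home, watching the force.

Run:
```python
from h import *
u=np.array([np.cos(CH[2]),np.sin(CH[2])])
ctrl.movel(W(-.136-.008,0,.033),max_speed=.08)
f0=get_state()["contact_force"][:2]@u
for x in np.arange(-.142,-.127,.002):
    ctrl.movel(W(x,0,.033),max_speed=.03)
    s=get_state(); f=s["contact_force"][:2]@u
    print(round(x,3),round(f,1),np.round(s["contact_force"],1),round(s["time"],2))
    if f-f0<-12: break
ctrl.ungrasp()
print(get_state()["contact_force"],(np.array(get_state()["tcp_pos"])[:2]-CH[:2])@u)
p=get_state()["tcp_pos"]; ctrl.movel([p[0],p[1],.2],max_speed=.25)
x=W(-.06,.03,.32); 
ctrl.movep(W(.1145,.075,.36),q_of(CH[2]))
print(get_state()["time"],get_state()["qpos"])
C=[]
for n in("top","side"):
    im,d=vision.grab_frame(n); cv2.imwrite(f"pics/{n}4.png",im); np.save(f"pics/{n}4d.npy",d)
    P=pts(n,d,np.ones_like(d,bool))
    from fit import loc,least_squares
    L=loc(P,CH); R=L[(np.abs(L[:,2]-.063)<.006)&(L[:,0]>-.2)&(L[:,0]<.06)&(abs(L[:,1])<.09)]
    def f(p):
        q=np.abs(loc(R,p)[:,:2])-[.081,.061]; return np.where((q>0).all(1),np.linalg.norm(q,axis=1),q.max(1))
    print(n,"basket in chute frame",least_squares(f,[-.055,0,0],loss="soft_l1",f_scale=.003).x.round(4),len(R))
a=cv2.imread("pics/top4.png")[130:330,180:480]; b=cv2.imread("pics/side4.png")[150:350,220:420]
cv2.imwrite("pics/v4.png",np.hstack([cv2.resize(a,(480,320)),cv2.resize(b,(320,320))]))
```

```text
-0.142 -12.0 [-8.  -8.9 18.9] 6.9
-0.14 -19.2 [-12.4 -14.6  26.1] 7.15
[0.80505521 0.41682593 0.17241777] -0.13993977539853927
9.8833 [-0.10745054  0.60898881 -0.97370583  1.17154107  0.49307791  1.59555261
 -0.11143057]
top basket in chute frame [-0.0633  0.0006 -0.0015] 353
side basket in chute frame [-0.067  -0.0009 -0.0021] 1171
```

View pics/v4.png

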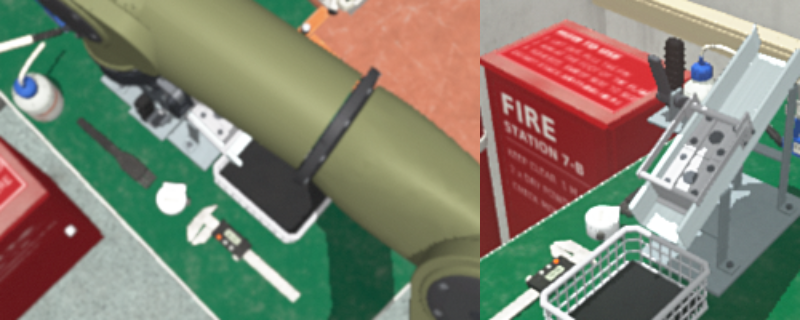

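Run:
```python
from h import *
from fit import loc
for n in("top","side"):
    d=np.load(f"pics/{n}4d.npy"); L=loc(pts(n,d,np.ones_like(d,bool)),CH)
    R=L[(L[:,2]>.058)&(L[:,2]<.068)&(abs(L[:,1])<.05)&(L[:,0]>-.03)&(L[:,0]<.06)]; print(n,"front rim x",np.percentile(R[:,0],[2,25,50,75,98]).round(4),np.median(R[:,2]))
    R=L[(L[:,2]>.058)&(L[:,2]<.068)&(abs(L[:,1])<.05)&(L[:,0]<-.11)&(L[:,0]>-.2)]; print(n,"rear rim x",np.percentile(R[:,0],[2,25,50,75,98]).round(4) if len(R) else 0)
    R=L[(L[:,2]>.005)&(L[:,2]<.012)&(abs(L[:,1])<.06)&(L[:,0]<.08)&(L[:,0]>.015)]; print(n,"foot x",np.percentile(R[:,0],[1,5,10]).round(4) if len(R) else 0)
im=cv2.imread("pics/side4.png")
for y in(-.062,.062):
    for X,c in((W(.03,y,.008),(0,0,255)),(W(-.055+.085,np.sign(y)*.065,.065),(255,0,0))):
        q=proj("side",X); print(q.round(1)); cv2.circle(im,tuple(int(v*16) for v in q),10,c,-1,cv2.LINE_AA,4)
cv2.imwrite("pics/v5.png",cv2.resize(im[270:350,270:390],None,fx=6,fy=6,interpolation=cv2.INTER_CUBIC))
```

```text
top front rim x [0.0141 0.0156 0.0177 0.0195 0.0211] 0.0639898639364865
top rear rim x [-0.148  -0.1463 -0.1443 -0.1423 -0.1405]
top foot x [0.0161 0.0323 0.0346]
side front rim x [0.0107 0.0121 0.0135 0.0152 0.0191] 0.06345347988297781
side rear rim x [-0.151  -0.1494 -0.1482 -0.146  -0.1433]
side foot x [0.0154 0.0166 0.0315]
[368.7 333. ]
[371.2 311.8]
[318.9 306. ]
[317.2 284.2]
```

View pics/v5.png

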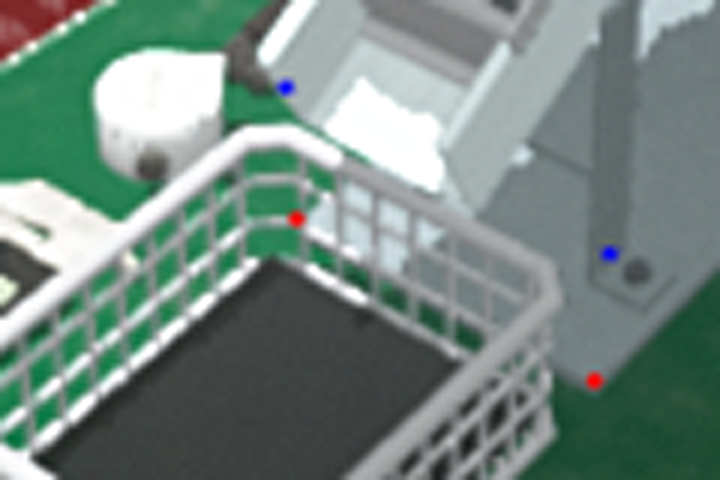

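The red dot sits right on the plate corner at (595,380), so the chute fit is good. The basket is square but about 9 mm short of the plate, because the pinch pressed it down. I'll push it home from behind with the fingers shut.

Run:
```python
from h import *
from fit import loc
u=np.array([np.cos(CH[2]),np.sin(CH[2])])
ctrl.movep(W(-.19,0,.2),q_of(CH[2]))
ctrl.close_gripper(20)
ctrl.movel(W(-.19,0,.022),max_speed=.2)
F=lambda:get_state()["contact_force"][:2]@u
f0=F(); ctrl.movel(W(-.172,0,.022),max_speed=.06)
for x in np.arange(-.170,-.140,.002):
    ctrl.movel(W(x,0,.022),max_speed=.03)
    f=F()-f0; print(round(x,3),round(f,1),round(get_state()["contact_force"][2],1),end=" | ")
    if f<-9: break
ctrl.movel(W(x-.03,0,.022),max_speed=.1)
im,d=vision.grab_frame("side"); cv2.imwrite("pics/side6.png",im)
L=loc(pts("side",d,np.ones_like(d,bool)),CH)
for a,b in((-.03,.06),(-.2,-.11)):
  for y0,y1 in((-.05,-.02),(-.02,.02),(.02,.05)):
    R=L[(L[:,2]>.058)&(L[:,2]<.068)&(L[:,1]>y0)&(L[:,1]<y1)&(L[:,0]>a)&(L[:,0]<b)]; print("rim x",np.percentile(R[:,0],[2,50,98]).round(4) if len(R)else 0)
print(get_state()["time"])
cv2.imwrite("pics/v6.png",cv2.resize(im[260:380,250:410],None,fx=5,fy=5,interpolation=cv2.INTER_CUBIC))
```

```text
-0.17 -2.7 7.2 | -0.168 -8.6 12.0 | -0.166 -13.4 18.2 | rim x [0.0122 0.0152 0.0198]
rim x [0.0116 0.0153 0.02  ]
rim x [0.0125 0.015  0.0191]
rim x [-0.1495 -0.1469 -0.1421]
rim x [-0.1982 -0.1484 -0.1419]
rim x 0
14.8167
```

View pics/v6.png

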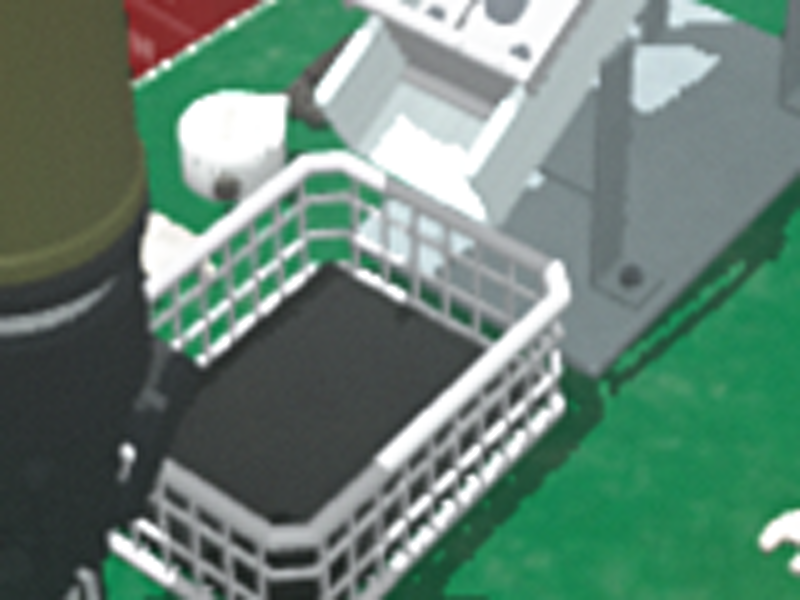

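The basket barely moved, and the downward force grew along with the push, so the finger backs are wedging on the rim. I'll push with the flat finger flanks instead (tool turned 90°), with the tips high.

```bash
cat > push.py <<'E'
from h import *
from fit import loc
u=np.array([np.cos(CH[2]),np.sin(CH[2])])
def rim():
    im,d=vision.grab_frame("side"); L=loc(pts("side",d,np.ones_like(d,bool)),CH)
    for y0,y1 in((-.05,-.02),(-.02,.02),(.02,.05)):
        R=L[(L[:,2]>.058)&(L[:,2]<.068)&(L[:,1]>y0)&(L[:,1]<y1)&(L[:,0]>-.03)&(L[:,0]<.06)]; print("rim x",np.percentile(R[:,0],[2,50,98]).round(4) if len(R)else 0)
    return im
E
python3 - <<'E'
from push import *
q=q_of(CH[2]-np.pi/2); Z=.042
ctrl.movel(W(-.196,0,.12),max_speed=.25)
ctrl.movep(W(-.196,0,.12),q)
ctrl.movel(W(-.19,0,Z),max_speed=.15)
F=lambda:get_state()["contact_force"][:2]@u
f0=F(); ctrl.movel(W(-.166,0,Z),max_speed=.1); n=0
for x in np.arange(-.164,-.140,.002):
    ctrl.movel(W(x,0,Z),max_speed=.03)
    s=get_state(); f=F()-f0; print(round(x,3),round((np.array(s["tcp_pos"])[:2]-CH[:2])@u,4),round(f,1),round(s["contact_force"][2],1),end=" | ")
    if f<-14: break
im=rim(); print(get_state()["time"])
E
```

```text
-0.164 -0.1643 0.6 -0.2 | -0.162 -0.162 -1.2 0.5 | -0.16 -0.1598 0.0 -0.1 | -0.158 -0.1582 0.1 0.2 | -0.156 -0.1572 -4.7 1.4 | -0.154 -0.1538 -1.4 -2.0 | -0.152 -0.1514 -1.0 -0.8 | -0.15 -0.1501 -2.4 -0.4 | -0.148 -0.1496 -5.3 4.4 | -0.146 -0.1496 -10.9 7.6 | -0.144 -0.1496 -15.5 12.6 | rim x [0.0222 0.0244 0.0287]
rim x [0.0212 0.0226 0.0246]
rim x [0.0205 0.0229 0.0237]
20.3667
```

The basket then slid freely to a hard stop with its front rim at about 29 mm, so it is home and square. Next is the trigger.

Run:
```python
from push import *
ctrl.movel(W(-.165,0,.042),max_speed=.1)
ctrl.movel(W(-.18,0,.2),max_speed=.3)
ctrl.ungrasp()
ctrl.movep(W(.119,.075,.35),q_of(CH[2]))
print(get_state()["time"],get_state()["contact_force"])
ctrl.movel(W(.119,.075,.230),max_speed=.12)
print(get_state()["contact_force"])
ctrl.movel(W(.115,.075,.230),max_speed=.05)
ctrl.close_gripper(40)
s=get_state(); print(s["time"],s["width"],s["gripper_force"],np.round(s["contact_force"],1))
ctrl.pause(1.0)
im=rim(); cv2.imwrite("pics/v7.png",im[100:400,200:520].repeat(2,0).repeat(2,1)[:600])
s=get_state(); print(s["time"],s["width"],np.round(s["contact_force"],1))
for b in models.recognise("side","block_0"): print(b)
```

```text
23.475 [-1.07348006 -0.3807747   0.44081115]
[ 0.66414384  0.78985143 -0.54704972]
25.4333 0.028022357127638935 43.6127632856369 [0.9 0.8 5.6]
rim x [-0.0118  0.021   0.028 ]
rim x [-0.0129 -0.0067  0.023 ]
rim x [-0.0122  0.0081  0.0232]
26.4833 0.02791107723456618 [2.1 0.9 5.7]
{'point': [331.7, 318.1], 'p': 0.79}
{'point': [300.8, 348.3], 'p': 0.72}
```

View pics/v7.png

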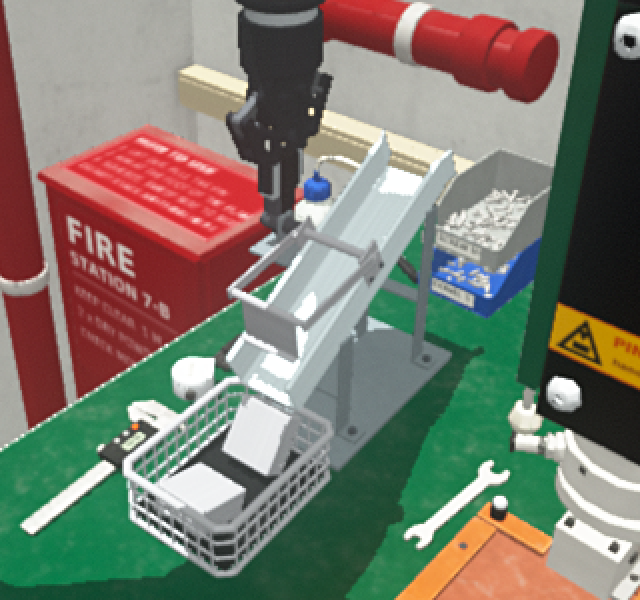

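Both blocks are in the basket, at about (205,490) and (260,435), and the channel is empty with the gate up. Time to release.

Run:
```python
from push import *
ctrl.ungrasp(); print(get_state()["width"])
ctrl.movel(W(.119,.075,.230),max_speed=.05)
ctrl.movel(W(.119,.075,.35),max_speed=.15)
ctrl.pause(.3)
im=rim(); cv2.imwrite("pics/v8.png",cv2.resize(im[180:400,250:450],None,fx=2.7,fy=2.7,interpolation=cv2.INTER_CUBIC))
d=vision.grab_frame("side")[1]; L=loc(pts("side",d,np.ones_like(d,bool)),CH)
R=L[(L[:,2]>.058)&(L[:,2]<.068)&(abs(L[:,1])<.04)&(L[:,0]<-.12)&(L[:,0]>-.2)]; print("rear",np.percentile(R[:,0],[2,50,98]).round(4))
R=L[(L[:,2]>.058)&(L[:,2]<.068)&(L[:,1]<-.05)&(L[:,1]>-.09)&(L[:,0]<-.02)&(L[:,0]>-.1)]; print("right side y",np.percentile(R[:,1],[2,50,98]).round(4))
print(get_state()["time"],get_state()["contact_force"])
```

```text
0.08525644599295931
rim x [-0.0104  0.0214  0.0278]
rim x [-0.014  -0.0075  0.0229]
rim x [-0.0123 -0.0029  0.0236]
rear [-0.1409 -0.1381 -0.1336]
right side y [-0.0644 -0.0618 -0.0571]
28.7333 [-0.00675552 -0.56248145 -0.19270204]
```

View pics/v8.png

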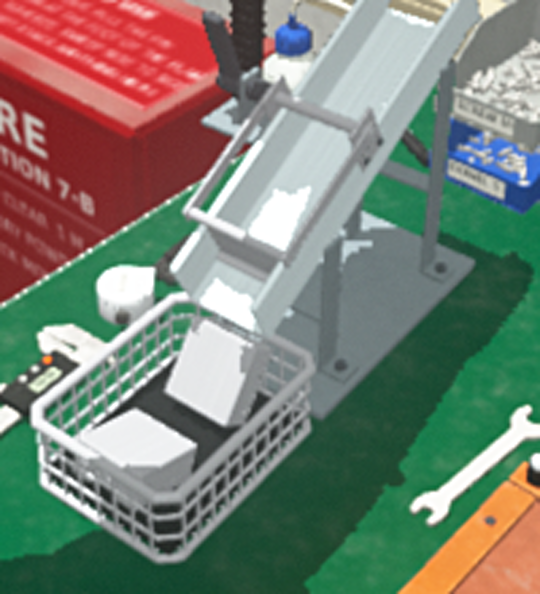

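The gate is shut with the trigger leaning back at (215,45). Both blocks are in the basket, and the basket is home: its rear face is at −141 mm, against −140 mm nominal. Handing in.

```bash
python3 -c "
from station import ticket; print(ticket.close_job())"
```

```text
the job is handed in; nothing more can be done
None
```

The job is handed in: the basket stands home under the chute lip with both blocks in it, the gate is shut, the bystanders were left alone, and the clock read 28.7 s of the 45 s allowed; no verdict came back.

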